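# Shut the steam oven and hold its steam lever at the third click

## Robot

A 6-joint arm with a two-finger parallel gripper is mounted at the origin on the work surface. World frame = base frame: x ahead of the robot, y to its left, z up, the work surface at z = 0. Lengths are in m, angles in degrees, forces in N, time in s.
With the tool pointing down it reaches from about 0.35 to 0.875 m from the base axis. Payload 4.2 kg.
Tool frame: the origin (TCP) lies midway between the tips of the shut fingers; the grasp point (between the pads) lies 19 mm behind it; z points along the fingers, y is the line along which they close (so a half turn about z gives the same grasp; the last joint's range is limited). The gripper opens to 87 mm and grips with 3 to 60 N. Pads are 19 mm wide; open, the fingers measure 117 mm over their backs; the gripper's body (75 mm by 190 mm) begins 51 mm behind the grasp point.
Start: joints at [-56.115, 22.042, 0.453, 0, -68.411, -14.817], TCP at [0.204, -0.591, 0.193] pointing down, gripper open.
Joint ranges: [-179.83, 179.83], [-69.29, 118.12], [-61.27, 80.66], [-181.25, 117.63], [-171.15, -9.14], [-177.46, 177.46]. Speed limits (degrees/s): [159.86, 159.86, 180, 180, 180, 180].

## Interface

Orientations are given as a 3x3 rotation matrix whose columns are the frame's x, y, z axes.
In Python, from station import r, cams gives the robot as it stands.
- The arm moves only by the tool play_rows, never from a script. Its argument "commands" is text: rows parted by semicolons, each of 6 numbers parted by spaces: the shift along the world's x, y, z normalised to -1 to 1, where 1 is 30 mm, then the turn, a rotation vector about the world's x, y, z normalised to -1 to 1, where 1 is 0.15 rad. A call has 1 to 20 rows; each row shifts and turns the commanded pose from where the row before left it; what a row does not reach is not made up. A row lasts 1/10 s, in which the tool goes at most 50 mm and 8.59 degrees, less where a joint would pass 70% of its speed; a pose out of reach is approached as far as the arm can. A call with a number of a shift or a turn outside -1 to 1 is refused whole. A call with a gripper value outside its range is refused whole. "grip" is the finger opening in mm, from 0 to 87, set as the call begins (left out, the last holds). The fingers move at their own pace and stop on an object; the grip force is fixed at half the most. Time passes only in rows, so rows that do not move let the fingers close. It gives the time, the measured TCP pose, the force, the opening and the grip force at its end, in the units of the state.
- r.sense(): the state, without advancing time (a new reading comes with each control period).
- cams.capture(name): name is "scene" or "top"; returns (picture, depth): 384x512x3 uint8, blue, green, red; 384x512 float32, m along the optical axis (not along the pixel's ray), 0 where there is no reading.
- cams.camera_info(name): a dict with "mtx" (3x3 intrinsics, pixels), "R" (3x3) and "t" (3): a world point X has camera coordinates R X + t. Camera axes: x right, y down, z forward; pixel columns grow to the right and rows downward; lengths in m; the calibration is good to about 2 mm. A picture is of the moment at which its call begins. camera_info takes no time and is no camera call.
- r.finish_job(): hands the job in; it is judged then, once.
The state is a dict: "time_s": time; "joints": joint angles; "joint_velocities": joint speeds; "effort": joint torques, N m; "tcp_pos": TCP position; "ee_rot": TCP orientation; "wrist_force": force on the tool from outside, world axes, zero at the start; "moment": the same for the moment, N m; "gripper_width": opening from 0.0 (shut) to 1.0 (fully open); "gripper_force": force on a finger pad.
Only numpy, scipy, OpenCV 4.12 (cv2) and the standard library are available. Lean on these libraries where they do the work, as an engineer would, in place of code of your own. Each camera call takes 0.05 s, during which the arm holds its last target. There are 200 camera calls.

## Task

The rolls are in the small steam oven: first push its door fully shut so that it snaps into its catch, and only then press the spring-return lever of the steam dial down past the first two clicks to the third click, short of its end stop. Do not let it spring back: finish while still holding the lever down at the third click, with the door shut. Leave the other things on the counter where they are.

Things in the scene. Friction and masses are not known exactly. Their poses are not given: they have to be found in the camera images.
- oven: Fixed steel countertop steam oven, 340 deep x 420 wide x 225 high, standing at the robot's left with its front turned roughly to the robot's right (-y). Origin: centre of its underside, on the counter. Its own -x axis points straight out of its front, its own +y axis to the hinge side, z up. Door on the +y part of the front, control column with a grey panel (145 wide) on the -y part; the front face lies at own x = -170.
- oven_door (a joint): Door angle in rad: 0 = fully shut, grows as it swings open (about the upright hinge; seen from above it opens clockwise). Starts ajar at 0.40 to 0.85. Light to swing (about 0.5 N at the handle); over the last 14 mm at the free edge (below about 0.06 rad) the catch pushes back with up to about 9 N at the push point until, about 6 mm before shut (0.025 rad), the sprung catch snaps over and pulls the door to 0 and keeps it there.
- door_hinge (a point): Point on the door's upright hinge line, in the plane of the door's outer face, at the height of the handle bar (180 above the counter). Its axes turn with the door: -x out of the door's outer face, -y along the door from hinge to free edge, z up. The door is 260 wide, 170 high (its lower edge 35 above the counter, upper edge at 205), 20 thick, steel frame with a window.
- handle_push (a point): Point on the centre line of the door's black level handle bar, 200 from the hinge along the door and 45 out from the door's outer face; a good place to push the door. The bar is 200 long (from 40 to 240 from the hinge), 14 thick, 22 high, its centre 180 above the counter, joined to the door by posts at 55 and 225 from the hinge. Axes as for door_hinge; moves with the door.
- steam_dial (a joint): Angle of the steam dial in rad: 0 = rest (lever up), grows as the lever is pressed down. Clicks (detent notches) at 0.35, 0.70 and 1.05 (the third); ridges between them at 0.175, 0.525, 0.875 and 1.225; end stop at 1.32. A spring always drives it back to 0 when let go, from any notch. At the lever's pad the spring alone takes 3.5 N at the start and 7 N at the third click, the ridges about 2 N more.
- dial_axle (a point): Point on the dial's level axle, 180 above the counter and 50 out from the front face of the control column, level with the middle of the lever's width. Fixed to the oven, axes as the oven's (the axle runs along own x). The dial's round black hub is 58 in diameter and stands 70 out from the face.
- dial_pad (a point): Centre of the press area on the upper face of the dial's black wing lever, 60 from the axle along the lever. The lever is a flat bar 32 wide (along the axle), 10 thick, reaching to 82 from the axle, pointing from the hub towards the door side (the oven's +y) and 0.5 rad (29 degrees) above level at rest, so 0.55 rad below level at the third click (the pad then goes from about 33 above the axle to about 27 below it). The point's axes turn with the dial.
- loaf_tin: Bystander: dark steel loaf tin 110 x 200 x 65 high, origin at the centre of its underside.
- bowl: Bystander: steel bowl, 150 across, 70 high, origin at the centre of its underside.
- flour_jar: Bystander: glass jar with metal cap, 72 across, 120 high, origin at the centre of its underside.
- brush: Bystander: pastry brush lying on the counter, about 200 long along its x axis.
- scraper: Bystander: steel dough scraper lying flat, 120 x 120, with a wooden grip 24 high; origin under the middle of the blade.
- cup: Bystander: white cup, 72 across, 70 high, origin at the centre of its underside.

How it is judged:
By the outcome, as a careful person would: the job done as asked, in the order asked, and still so for the second after the job is handed in, while the arm keeps its last pose, push and grip.
It also fails if it takes over 56 s, if anything falls off the work surface, if the arm or the gripper's body presses on something with over 40 N, if the wrist force passes 120 N, or if a joint passes its speed limit or range.

## Working session

There is one attempt and no reset: what is moved stays moved. The work goes in short steps, Python scripts to look and compute and a tool call to move; the robot and the scene stay as the last step left them, time stands still between calls to the robot, and variables do not carry over. Pictures are saved under pics/ and viewed, at most 10 in all, crops included, and the job is handed in when it is done.

Besides the shell and the picture viewer there is one more tool, called after "Emit:" as name(argument=value, ...) on one line, values as JSON. play_rows: Moves the arm, as the interface text tells. Scaled input: -1 to 1 covers 30 mm each way for a shift and 0.15 rad each way for a turn. Its arguments: {"type":"object","properties":{"commands":{"type":"string"},"grip":{"type":"number"}},"required":["commands"]}

```bash
ls; mkdir -p pics; python3 - <<'E'
from station import r,cams
import cv2,numpy as np
for n in("scene","top"):
    p,d=cams.capture(n); cv2.imwrite(f"pics/{n}0.png",p); np.save(f"pics/{n}0.npy",d)
    i=cams.camera_info(n); print(n,i["mtx"],i["R"],i["t"],-i["R"].T@i["t"])
    np.savez(f"pics/{n}_cam.npz",**i)
s=r.sense();print(s["tcp_pos"],s["ee_rot"],s["time_s"])
E
```

```text
pics
scene [[379.01032222   0.         258.01725268]
 [  0.         379.01032222 190.06970716]
 [  0.           0.           1.        ]] [[ 0.51782601  0.8554798  -0.00324737]
 [ 0.59656645 -0.36382001 -0.71536247]
 [-0.6131596   0.36849602 -0.69874601]] [-0.27551552 -0.2336105   1.39810255] [ 1.13929329 -0.36448944  0.8089077 ]
top [[475.66501177   0.         255.23477937]
 [  0.         475.66501177 194.73516906]
 [  0.           0.           1.        ]] [[ 0.0128747  -0.9998522   0.01139367]
 [-0.99110862 -0.01426958 -0.13228788]
 [ 0.13243091 -0.00958919 -0.99114585]] [-0.05317484  0.55488171  1.45049706] [ 0.35854202 -0.03133996  1.51166412]
[ 0.2039956  -0.59015769  0.19237171] [[-9.45200187e-01 -3.26490564e-01 -7.20564489e-04]
 [-3.26491345e-01  9.45198478e-01  1.79940630e-03]
 [ 9.35872810e-05  1.93605724e-03 -9.99998121e-01]] 0.1
```

View pics/scene0.png

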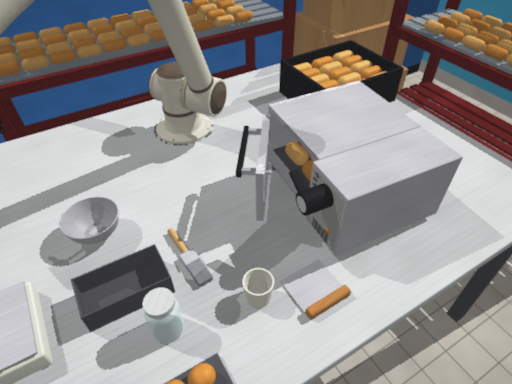

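View pics/top0.png

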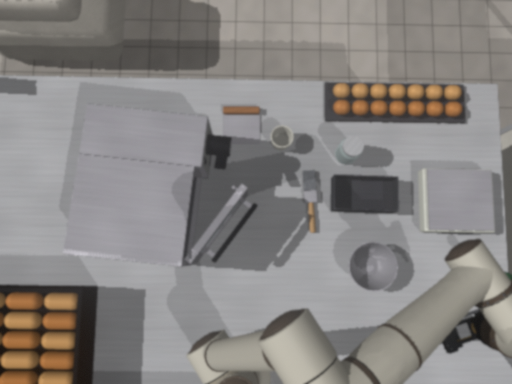

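The scene view shows the oven with the door ajar; handle bar from (245,130) to (240,175), dial hub at (315,198). In the top view the oven roof corners are (85,104), (209,114), (186,264), (66,252), the bar runs (212,260)–(254,205), and the dial is at (218,150).

```bash
cat >h.py <<'E'
import numpy as np,cv2
def cam(n): return np.load(f"pics/{n}_cam.npz")
def cloud(n,d):
    c=cam(n);v,u=np.mgrid[:384,:512];K=c["mtx"]
    P=np.stack([(u-K[0,2])/K[0,0]*d,(v-K[1,2])/K[1,1]*d,d],-1)
    return (P-c["t"])@c["R"]
def bar(n,p,d,hub):
    X=cloud(n,d);g=p.max(-1)
    return X,g
E
python3 - <<'E'
from h import *
p=cv2.imread("pics/top0.png");d=np.load("pics/top0.npy");X=cloud("top",d)
m=(abs(X[...,2]-.225)<.012)&(X[...,1]>.1)&(d>0)
m=m.astype(np.uint8);n,l,s,_=cv2.connectedComponentsWithStats(m);k=1+s[1:,4].argmax()
Q=X[l==k];print("roof z",np.median(Q[:,2]))
R=cv2.minAreaRect(Q[:,:2].astype(np.float32)*1000);print(R,cv2.boxPoints(R))
for n in("top","scene"):
    p=cv2.imread(f"pics/{n}0.png");d=np.load(f"pics/{n}0.npy");X=cloud(n,d)
    dark=(p.max(-1)<60)&(d>0)
    b=dark&(abs(X[...,2]-.186)<.016)&(X[...,0]>.15)&(X[...,0]<.55)&(X[...,1]<.45)&(X[...,1]>0)
    nn,l,s,_=cv2.connectedComponentsWithStats(b.astype(np.uint8))
    for k in range(1,nn):
        if s[k,4]>20:
            Q=X[l==k];R=cv2.minAreaRect(Q[:,:2].astype(np.float32)*1000);print(n,s[k],Q[:,2].min(),Q[:,2].max(),R,cv2.boxPoints(R).round().tolist())
    b=dark&(X[...,2]>.13)&(X[...,2]<.26)&(X[...,0]>.38)&(X[...,0]<.62)&(X[...,1]<.3)&(X[...,1]>0.05)
    nn,l,s,_=cv2.connectedComponentsWithStats(b.astype(np.uint8))
    for k in range(1,nn):
        if s[k,4]>20:
            Q=X[l==k]; print(n,"dial",s[k],Q.min(0),Q.max(0),np.median(Q,0))
E
python3 -c "
import cv2
a=cv2.imread('pics/scene0.png')[100:260,220:400];b=cv2.imread('pics/top0.png')[90:280,170:270]
cv2.imwrite('pics/c1.png',cv2.hconcat([cv2.resize(a,(500,444)),cv2.resize(b,(234,444))]))"
```

```text
roof z 0.22481638340245302
((558.9776611328125, 280.2790832519531), (342.3558654785156, 421.5860290527344), 84.28350067138672) [[332.1825   130.94873 ]
 [751.672     88.956116]
 [785.7728   429.60944 ]
 [366.28333  471.60205 ]]
top [213 225  26  36 140] 0.18356039565630614 0.19788925847996613 ((399.3966369628906, 33.97575378417969), (9.411660194396973, 118.09706115722656), 54.68675231933594) [[348.0, 64.0], [445.0, -4.0], [450.0, 4.0], [354.0, 72.0]]
top dial [215 163   7   6  39] [0.60306766 0.05144232 0.21278404] [0.61957352 0.06835228 0.22734206] [0.61189397 0.05956746 0.21990116]
scene [240 126   8  28 111] 0.1856483818063625 0.19263552954915927 ((403.7789611816406, 34.110843658447266), (12.554905891418457, 121.3829345703125), 53.94808578491211) [[351.0, 65.0], [449.0, -7.0], [457.0, 3.0], [358.0, 75.0]]
scene dial [294 169   8   5  27] [0.61055311 0.05037011 0.21575028] [0.61930218 0.06758246 0.22258638] [0.61450732 0.05927233 0.2186832 ]
```

View pics/c1.png

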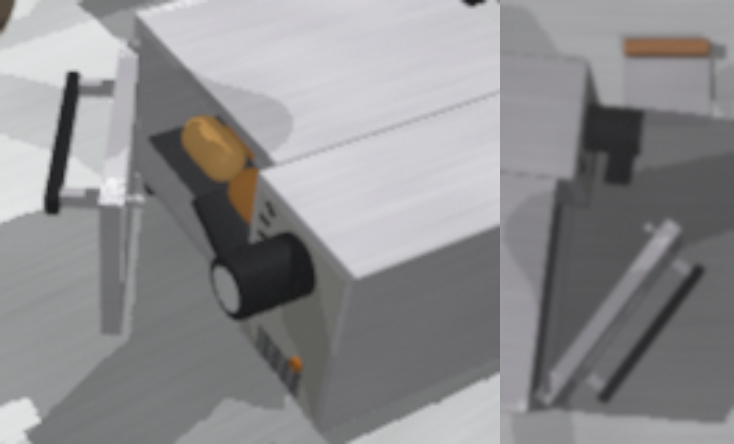

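The crop confirms the door angle (about 0.52 rad), the lever pointing towards the door and its pad near (0.62, 0.05). I'll use shut fingers with tool y along the oven front, and start by going to the outer side of the handle bar.

Emit:
play_rows(commands="0.39 0.87 0.1 0 0 0.6;0.39 0.87 0.1 0 0 0.6;0.39 0.87 0.1 0 0 0.6;0.39 0.87 0.1 0 0 0.6;0.39 0.87 0.1 0 0 0.6;0.39 0.87 0.1 0 0 0.6;0.39 0.87 0.1 0 0 0.6;0.39 0.87 0.1 0 0 0.6;0.39 0.87 0.1 0 0 0.6;0.39 0.87 0 0 0 0.6;0.39 0.87 0 0 0 0.6;0.39 0.87 0 0 0 0.6;0.39 0.87 0 0 0 0.4;0.39 0.87 0 0 0 0;0.39 0.87 0 0 0 0;0.39 0.87 0 0 0 0;0.39 0.87 0 0 0 0;0.39 0.87 0 0 0 0;0.39 0.87 0 0 0 0;0.39 0.87 0 0 0 0", grip=0)

```text
time_s: 2.1
tcp_pos: [0.4382, -0.0675, 0.2201]
ee_rot: [[-0.098, -0.995, -0.001], [-0.995, 0.098, 0.0], [-0.0, 0.001, -1.0]]
wrist_force: [0.9, -0.6, 0.0]
gripper_width: 0.002
gripper_force: 0.0
```

Emit:
play_rows(commands="0 0 -0.5 0 0 0;0 0 -0.5 0 0 0;0 0 -0.57 0 0 0;0.2 0.25 0 0 0 0;0.2 0.25 0 0 0 0;0.2 0.25 0 0 0 0;0.2 0.25 0 0 0 0;0.2 0.25 0 0 0 0")

```text
time_s: 2.9
tcp_pos: [0.4692, -0.0303, 0.1738]
ee_rot: [[-0.098, -0.995, 0.001], [-0.995, 0.098, 0.0], [-0.0, -0.001, -1.0]]
wrist_force: [-0.1, -0.1, -0.2]
gripper_width: 0.005
gripper_force: 0.0
```

```bash
python3 - <<'E'
from station import cams
import cv2
a,_=cams.capture("scene");b,_=cams.capture("top")
cv2.imwrite('pics/c2.png',cv2.hconcat([cv2.resize(a[80:270,200:400],(480,456)),cv2.resize(b[90:280,160:290],(312,456))]))
E
```

```text
(no output)
```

View pics/c2.png

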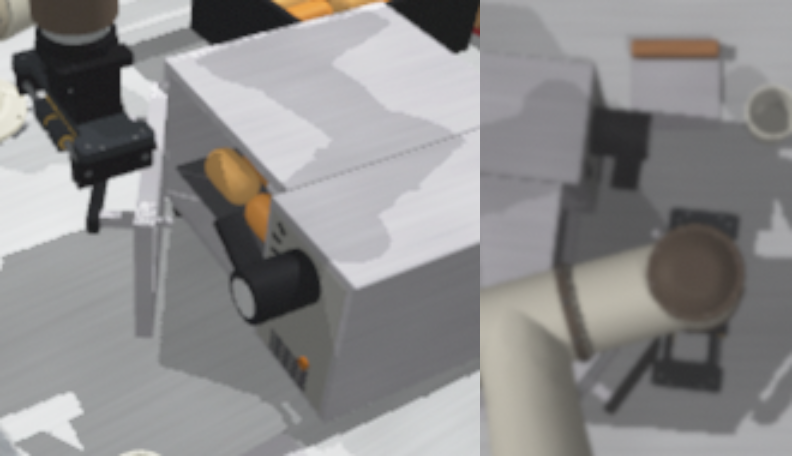

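The fingers (left picture, about (95,220)) are at the outer side of the bar, and the body is above it. I'll push the door along its arc.

Emit:
play_rows(commands="0.22 0.2 0 0 0 0;0.22 0.2 0 0 0 0;0.22 0.2 0 0 0 0;0.22 0.22 0 0 0 0;0.22 0.22 0 0 0 0;0.2 0.24 0 0 0 0;0.2 0.24 0 0 0 0;0.2 0.24 0 0 0 0;0.15 0.24 0 0 0 0;0.15 0.24 0 0 0 0")

```text
time_s: 4.0
tcp_pos: [0.5285, 0.0366, 0.1732]
ee_rot: [[-0.098, -0.995, -0.0], [-0.995, 0.098, -0.0], [0.0, 0.0, -1.0]]
wrist_force: [-0.0, -1.4, 0.3]
gripper_width: 0.005
gripper_force: 0.2
```

Emit:
play_rows(commands="0 0.1 0 0 0 0;0 0.1 0 0 0 0;0 0.1 0 0 0 0;0 0 0 0 0 0")

```text
time_s: 4.4
tcp_pos: [0.5281, 0.0452, 0.1734]
ee_rot: [[-0.098, -0.995, 0.0], [-0.995, 0.098, 0.0], [-0.0, -0.0, -1.0]]
wrist_force: [-0.5, -0.1, -0.7]
gripper_width: 0.006
gripper_force: 0.0
```

Emit:
play_rows(commands="0 0.1 0 0 0 0;0 0.1 0 0 0 0;0 0 0 0 0 0")

```text
time_s: 4.7
tcp_pos: [0.5282, 0.0513, 0.1733]
ee_rot: [[-0.098, -0.995, 0.0], [-0.995, 0.098, 0.0], [-0.0, -0.0, -1.0]]
wrist_force: [-0.2, 0.7, -0.4]
gripper_width: 0.005
gripper_force: 0.0
```

Emit:
play_rows(commands="0 0.1 0 0 0 0;0 0.1 0 0 0 0;0 0 0 0 0 0")

```text
time_s: 5.0
tcp_pos: [0.5282, 0.0574, 0.1732]
ee_rot: [[-0.097, -0.995, 0.0], [-0.995, 0.097, 0.0], [-0.0, -0.0, -1.0]]
wrist_force: [-1.3, 0.2, -0.7]
gripper_width: 0.004
gripper_force: 0.0
```

```bash
python3 - <<'E'
from station import cams
import cv2
a,_=cams.capture("scene");b,_=cams.capture("top")
cv2.imwrite('pics/c3.png',cv2.hconcat([cv2.resize(a[80:270,200:400],(480,456)),cv2.resize(b[90:280,160:290],(312,456))]))
E
```

```text
(no output)
```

View pics/c3.png

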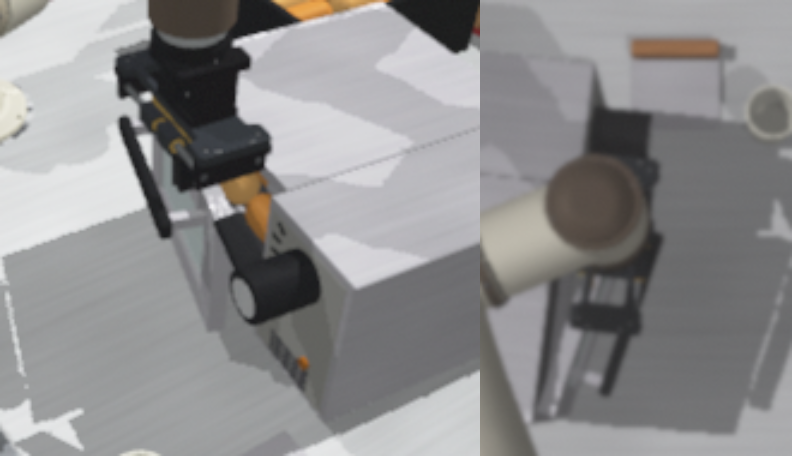

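The picture shows the bar still standing out (crop (125,120)–(165,235)), so the door is not shut yet. I need to measure where the bar is against the fingers.

```bash
cat >>h.py <<'E'
O=np.array([.559,.2803]);ex=np.array([.0997,.995]);ey=np.array([-.995,.0997])
def own(X): q=X[...,:2]-O; return np.stack([q@ex,q@ey,X[...,2]],-1)*1000
E
python3 - <<'E'
from station import cams
from h import *
for n in("scene","top"):
    p,d=cams.capture(n);X=own(cloud(n,d))
    cv2.imwrite(f"pics/raw_{n}.png",p)
    m=(p.max(-1)<75)&(X[...,2]>165)&(X[...,2]<200)&(X[...,0]<-175)&(X[...,0]>-400)&(X[...,1]>-70)&(X[...,1]<230)
    k,l,s,_=cv2.connectedComponentsWithStats(m.astype(np.uint8))
    for i in range(1,k):
        if s[i,4]>15:
            Q=X[l==i];o=Q[:,1].argsort();print(n,s[i],Q[o[:4]].mean(0).round(),Q[o[-4:]].mean(0).round(),Q[:,2].min(),Q[:,2].max())
p,d=cams.capture("scene")
cv2.imwrite("pics/c4.png",cv2.resize(p[110:190,235:315],(600,600),interpolation=cv2.INTER_CUBIC))
print("tcp own",own(np.array([.5282,.0574,.173])))
E
```

```text
scene [250 129  22  50 270] [-263.  -29.  182.] [-226.  161.  189.] 172.52838988760155 191.52316576625944
top [227 187   9  28  66] [-262.  -23.  191.] [-253.   51.  189.] 183.56711954828813 195.47118957275063
top [210 229  13  26 121] [-238.   99.  191.] [-223.  168.  191.] 184.73968430791209 195.95217385944534
tcp own [-224.85626    8.42287  173.     ]
```

View pics/c4.png

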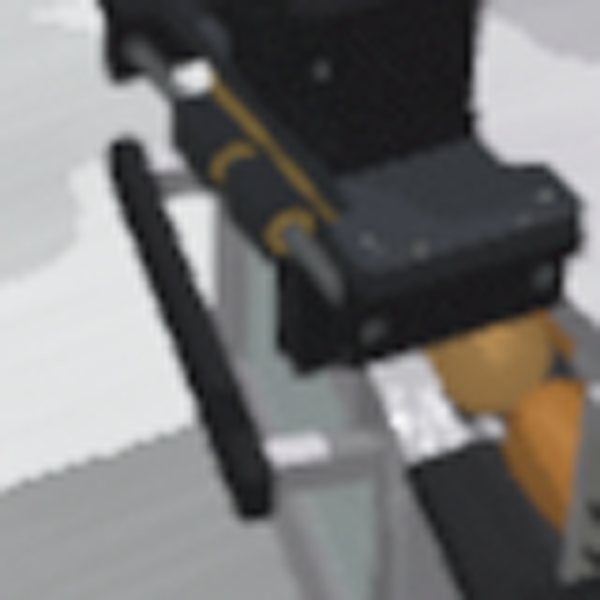

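```bash
python3 - <<'E'
from station import cams,r
from h import *
p,d=cams.capture("scene");X=cloud("scene",d);Y=own(X)
for u,v in [(289,162),(291,165),(293,168),(294,170),(276,160),(276,165),(276,170),(272,155),(280,170),(285,172),(265,150),(300,150),(284,158),(278,156),(270,175)]:
    print(u,v,p[v,u],X[v,u].round(3),Y[v,u].round())
s=r.sense();print(s["tcp_pos"],s["wrist_force"],s["joints"])
E
```

```text
289 162 [200 195 197] [0.563 0.071 0.204] [-207.  -25.  204.]
291 165 [218 215 216] [0.574 0.07  0.203] [-208.  -36.  203.]
293 168 [207 202 203] [0.586 0.068 0.202] [-209.  -48.  202.]
294 170 [91 88 87] [0.592 0.066 0.201] [-210.  -54.  201.]
276 160 [114 115 108] [0.536 0.051 0.199] [-230.    0.  199.]
276 165 [143 143 134] [0.464 0.101 0.108] [-187.   77.  108.]
276 170 [204 199 200] [0.556 0.038 0.188] [-241.  -21.  188.]
272 155 [34 34 32] [0.522 0.048 0.208] [-235.   13.  208.]
280 170 [134 131 131] [0.56  0.048 0.185] [-231.  -24.  185.]
285 172 [113 111 112] [0.564 0.06  0.177] [-218.  -27.  177.]
265 150 [124 120 121] [0.368 0.124 0.088] [-174.  174.   88.]
300 150 [27 23 27] [0.617 0.059 0.283] [-215.  -80.  283.]
284 158 [109 107 106] [0.613 0.019 0.274] [-254.  -80.  274.]
278 156 [28 26 27] [0.535 0.057 0.209] [-224.    1.  209.]
270 175 [30 30 29] [0.563 0.017 0.186] [-262.  -30.  186.]
[0.52817596 0.05699419 0.17323238] [0.90112328 0.55467941 0.3592983 ] [ 2.36636059e+01  1.38640980e+01 -1.44626080e+01 -1.95475292e-03
 -6.16749065e+01 -2.92808877e+01]
```

The silver patch is just the sunlit top edge of the door. The depth shows the real finger tips about 18 mm above the reported TCP (near z 0.19), so they slid over the bar and now sit between bar and door. I'll lift, go back outside and come down lower.

Emit:
play_rows(commands="0 0 0.7 0 0 0;0 0 0.7 0 0 0;-0.06 -0.65 0 0 0 0;-0.06 -0.65 0 0 0 0;-0.06 -0.65 0 0 0 0;-0.06 -0.65 0 0 0 0;0 0 -0.7 0 0 0;0 0 -0.7 0 0 0;0 0 -0.7 0 0 0;0 0 0 0 0 0")

```text
time_s: 6.3
tcp_pos: [0.5187, -0.0214, 0.1495]
ee_rot: [[-0.099, -0.995, -0.007], [-0.995, 0.099, -0.001], [0.001, 0.006, -1.0]]
wrist_force: [-0.8, 0.1, -1.0]
gripper_width: 0.007
gripper_force: 0.0
```

```bash
python3 - <<'E'
from station import cams,r
from h import *
p,d=cams.capture("scene");X=cloud("scene",d);Y=own(X);t=r.sense()["tcp_pos"]
print(t)
near=(np.hypot(X[...,0]-t[0],X[...,1]-t[1])<.03)&(X[...,2]>.1)&(d>0)
v,u=near.nonzero()
for row in range(v.min(),v.max()+1,2):
    k=v==row
    if k.any():q=X[row,u[k]];print(row,u[k].min(),u[k].max(),np.median(q,0).round(3),p[row,u[k]].mean().round())
cv2.imwrite("pics/c5.png",cv2.resize(p[100:220,215:375],(800,600),interpolation=cv2.INTER_CUBIC))
E
```

```text
[ 0.5201946  -0.02133978  0.15137009]
19 239 252 [ 0.51  -0.01   0.546] 102.0
21 233 257 [ 0.518 -0.017  0.546] 100.0
23 230 259 [ 0.524 -0.022  0.545] 99.0
25 228 259 [ 0.531 -0.028  0.545] 96.0
27 228 257 [ 0.538 -0.035  0.544] 92.0
29 230 255 [ 0.541 -0.035  0.542] 90.0
31 238 247 [ 0.545 -0.037  0.541] 87.0
113 233 234 [ 0.516 -0.05   0.36 ] 87.0
117 238 255 [ 0.538 -0.031  0.356] 54.0
123 257 257 [ 0.534 -0.002  0.328] 30.0
125 248 253 [ 0.541 -0.022  0.333] 31.0
129 234 235 [ 0.506 -0.045  0.311] 30.0
131 235 237 [ 0.517 -0.046  0.313] 30.0
133 235 238 [ 0.517 -0.046  0.307] 30.0
135 235 241 [ 0.525 -0.045  0.307] 28.0
137 235 242 [ 0.523 -0.045  0.3  ] 30.0
139 235 242 [ 0.522 -0.045  0.293] 37.0
141 235 242 [ 0.52  -0.045  0.287] 47.0
143 235 240 [ 0.51  -0.044  0.273] 56.0
145 235 240 [ 0.515 -0.047  0.271] 56.0
147 235 240 [ 0.514 -0.045  0.266] 71.0
149 239 241 [ 0.53  -0.046  0.271] 56.0
151 242 242 [ 0.537 -0.045  0.269] 61.0
163 243 243 [ 0.513 -0.03   0.209] 52.0
165 243 244 [ 0.514 -0.03   0.203] 52.0
167 243 246 [ 0.518 -0.03   0.2  ] 44.0
169 243 247 [ 0.521 -0.03   0.196] 40.0
171 243 247 [ 0.521 -0.03   0.189] 44.0
173 245 247 [ 0.527 -0.031  0.188] 36.0
175 246 247 [ 0.527 -0.03   0.18 ] 61.0
```

View pics/c5.png

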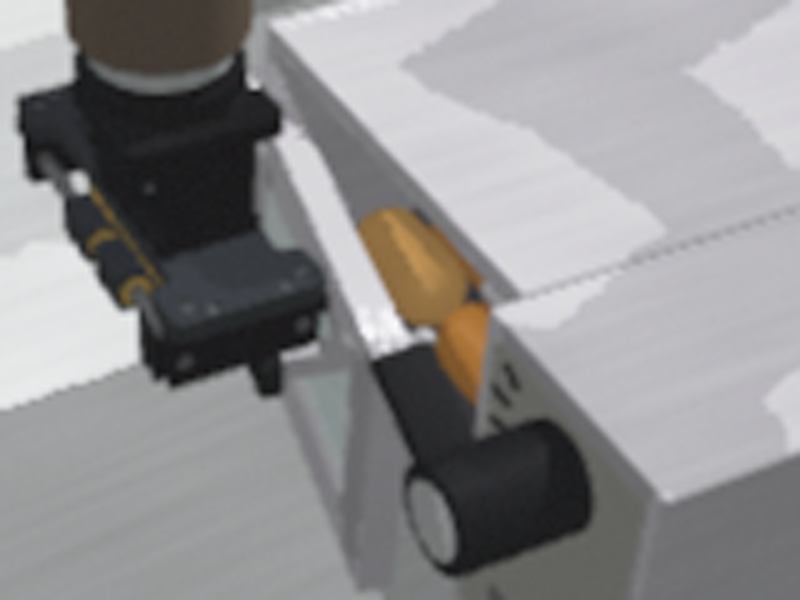

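The block of the fingers ends near px (246,177), i.e. z≈0.175 with TCP at 0.15. I'll go 25 mm lower, then push inwards in modest steps.

Emit:
play_rows(commands="0 0 -0.4 0 0 0;0 0 -0.4 0 0 0;0.03 0.2 0 0 0 0;0.03 0.2 0 0 0 0;0.03 0.2 0 0 0 0;0.03 0.2 0 0 0 0;0.03 0.2 0 0 0 0;0.03 0.2 0 0 0 0;0.03 0.2 0 0 0 0;0.03 0.2 0 0 0 0")

```text
time_s: 7.35
tcp_pos: [0.5283, 0.0276, 0.1283]
ee_rot: [[-0.098, -0.995, 0.0], [-0.995, 0.098, 0.0], [-0.0, -0.0, -1.0]]
wrist_force: [0.5, -0.4, -0.2]
gripper_width: 0.006
gripper_force: 0.2
```

Emit:
play_rows(commands="0 0.15 0 0 0 0;0 0.15 0 0 0 0;0 0.1 0 0 0 0")

```text
time_s: 7.65
tcp_pos: [0.5283, 0.0384, 0.1283]
ee_rot: [[-0.098, -0.995, -0.0], [-0.995, 0.098, -0.002], [0.002, -0.0, -1.0]]
wrist_force: [4.6, -12.5, -3.1]
gripper_width: 0.006
gripper_force: 5.4
```

Emit:
play_rows(commands="0 0.1 0 0 0 0;0 0.1 0 0 0 0;0 0.1 0 0 0 0;0 0 0 0 0 0")

```text
time_s: 8.05
tcp_pos: [0.5284, 0.0467, 0.1281]
ee_rot: [[-0.099, -0.995, -0.0], [-0.995, 0.099, -0.001], [0.001, 0.0, -1.0]]
wrist_force: [0.6, -0.1, -0.2]
gripper_width: 0.004
gripper_force: 0.1
```

The catch resisted with about 12 N and then the force dropped to zero, which looks like the snap. I'll back off and lift, then check by measuring.

Emit:
play_rows(commands="0 -0.7 0 0 0 0;0 -0.7 0 0 0 0;0 -0.3 1 0 0 0;0 0 1 0 0 0;0 0 1 0 0 0;0.5 0 0.7 0 0 0;0 0 0 0 0 0")

```text
time_s: 8.75
tcp_pos: [0.5462, -0.0023, 0.2428]
ee_rot: [[-0.097, -0.995, 0.008], [-0.995, 0.097, 0.001], [-0.002, -0.008, -1.0]]
wrist_force: [-0.2, 0.0, 0.4]
gripper_width: 0.006
gripper_force: 0.0
```

```bash
python3 - <<'E'
from station import cams,r
from h import *
print(r.sense()["tcp_pos"])
W=[]
for n in("scene","top"):
    p,d=cams.capture(n);X=own(cloud(n,d));W.append(p)
    for nm,m in(("bar",(X[...,1]>-58)&(X[...,1]<230)&(X[...,2]>165)&(X[...,2]<200)),("lever",(X[...,1]>-105)&(X[...,1]<-55)&(X[...,2]>165)&(X[...,2]<240)),("hub",(X[...,1]>-175)&(X[...,1]<-105)&(X[...,2]>140)&(X[...,2]<220))):
        m=m&(p.max(-1)<90)&(X[...,0]<-180)&(X[...,0]>-290)
        k,l,s,_=cv2.connectedComponentsWithStats(m.astype(np.uint8))
        for i in range(1,k):
            if s[i,4]>12:
                Q=X[l==i];o=Q[:,1].argsort();print(n,nm,s[i,4],"lo",Q[o[:6]].mean(0).round(),"hi",Q[o[-6:]].mean(0).round(),Q.min(0).round(),Q.max(0).round())
cv2.imwrite('pics/c6.png',cv2.hconcat([cv2.resize(W[0][80:270,200:400],(480,456)),cv2.resize(W[1][90:280,160:290],(312,456))]))
E
```

```text
[ 0.54615558 -0.00233327  0.24283382]
scene bar 266 lo [-219.  -43.  183.] hi [-221.   80.  174.] [-223.  -44.  168.] [-209.   88.  191.]
scene lever 192 lo [-225. -104.  204.] hi [-220.  -73.  219.] [-235. -105.  201.] [-203.  -72.  223.]
scene hub 735 lo [-201. -173.  181.] hi [-224. -106.  202.] [-240. -173.  156.] [-180. -105.  210.]
top bar 318 lo [-220.   -4.  189.] hi [-215.  158.  189.] [-223.   -6.  172.] [-208.  159.  199.]
top hub 218 lo [-210. -164.  195.] hi [-185. -118.  197.] [-239. -165.  192.] [-181. -117.  215.]
```

View pics/c6.png

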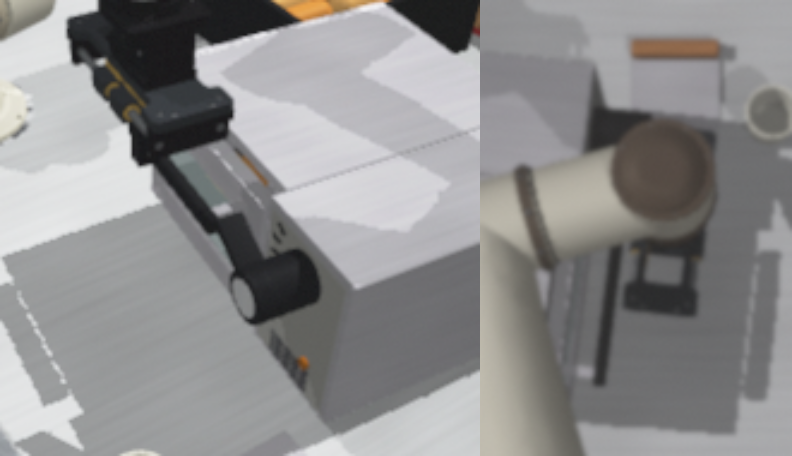

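The door is shut: the bar is parallel to the front along its whole length at own x ≈ -215 (image: left crop (165,165)–(215,220)). The lever is unmoved, spanning own x -235 to -203 with its tip at own y -73. I'll go above the lever.

Emit:
play_rows(commands="0 0 0.7 0 0 0;0.8 0.63 0 0 0 0;0.8 0.63 0 0 0 0;0.75 0.63 0 0 0 0;0 0 0 0 0 0;0 0 -0.5 0 0 0;0 0 -0.5 0 0 0;0 0 0 0 0 0")

```text
time_s: 9.65
tcp_pos: [0.6109, 0.0533, 0.2266]
ee_rot: [[-0.098, -0.995, -0.008], [-0.995, 0.098, -0.001], [0.002, 0.008, -1.0]]
wrist_force: [0.1, -0.4, -0.6]
gripper_width: 0.007
gripper_force: 0.0
```

Emit:
play_rows(commands="0.2 0.03 0 0 0 0;0 0 -0.2 0 0 0;0 0 -0.2 0 0 0;0 0 -0.2 0 0 0;0 0 0 0 0 0")

```text
time_s: 10.15
tcp_pos: [0.619, 0.0545, 0.211]
ee_rot: [[-0.098, -0.995, -0.002], [-0.995, 0.098, -0.0], [0.001, 0.002, -1.0]]
wrist_force: [-0.4, 0.4, -0.6]
gripper_width: 0.003
gripper_force: 0.0
```

Emit:
play_rows(commands="0 0 -0.2 0 0 0;0 0 -0.2 0 0 0;0 0 0 0 0 0")

```text
time_s: 10.45
tcp_pos: [0.619, 0.0545, 0.199]
ee_rot: [[-0.098, -0.995, -0.002], [-0.995, 0.098, -0.0], [0.001, 0.002, -1.0]]
wrist_force: [-0.2, 0.3, 0.6]
gripper_width: 0.005
gripper_force: 0.0
```

Emit:
play_rows(commands="0 0 -0.14 0 0 0;0 0 0 0 0 0")

```text
time_s: 10.65
tcp_pos: [0.6194, 0.0546, 0.1955]
ee_rot: [[-0.098, -0.995, -0.001], [-0.995, 0.098, -0.0], [0.0, 0.001, -1.0]]
wrist_force: [-0.6, 0.4, -0.2]
gripper_width: 0.006
gripper_force: 0.0
```

Emit:
play_rows(commands="0 0 -0.14 0 0 0;0 0 0 0 0 0")

```text
time_s: 10.85
tcp_pos: [0.6202, 0.0546, 0.1923]
ee_rot: [[-0.098, -0.995, 0.001], [-0.995, 0.098, -0.0], [-0.0, -0.001, -1.0]]
wrist_force: [1.3, -0.2, 2.9]
gripper_width: 0.009
gripper_force: 1.4
```

Emit:
play_rows(commands="0 0 -0.14 0 0 0;0 0 0 0 0 0")

```text
time_s: 11.05
tcp_pos: [0.6204, 0.0546, 0.1889]
ee_rot: [[-0.097, -0.995, 0.002], [-0.995, 0.097, -0.0], [-0.0, -0.002, -1.0]]
wrist_force: [0.2, 0.4, 3.1]
gripper_width: 0.005
gripper_force: 1.5
```

Emit:
play_rows(commands="0 0 -0.14 0 0 0;0 0 0 0 0 0")

```text
time_s: 11.25
tcp_pos: [0.62, 0.0546, 0.1843]
ee_rot: [[-0.098, -0.995, 0.001], [-0.995, 0.098, 0.0], [-0.0, -0.001, -1.0]]
wrist_force: [0.2, 0.6, 3.9]
gripper_width: 0.008
gripper_force: 1.7
```

Emit:
play_rows(commands="0 0 -0.14 0 0 0;0 0 0 0 0 0")

```text
time_s: 11.45
tcp_pos: [0.6196, 0.0546, 0.1793]
ee_rot: [[-0.098, -0.995, 0.0], [-0.995, 0.098, 0.0], [-0.0, -0.0, -1.0]]
wrist_force: [-1.3, -1.1, 2.5]
gripper_width: 0.006
gripper_force: 1.1
```

Emit:
play_rows(commands="0 0 -0.14 0 0 0;0 0 0 0 0 0")

```text
time_s: 11.65
tcp_pos: [0.6194, 0.0546, 0.1746]
ee_rot: [[-0.098, -0.995, -0.001], [-0.995, 0.098, 0.0], [0.0, 0.001, -1.0]]
wrist_force: [-0.6, 0.7, 1.0]
gripper_width: 0.006
gripper_force: 0.6
```

Emit:
play_rows(commands="0 0 -0.14 0 0 0;0 0 0 0 0 0")

```text
time_s: 11.85
tcp_pos: [0.6193, 0.0546, 0.1699]
ee_rot: [[-0.098, -0.995, -0.001], [-0.995, 0.098, 0.0], [0.0, 0.001, -1.0]]
wrist_force: [-0.3, -1.2, 0.2]
gripper_width: 0.004
gripper_force: 0.1
```

Emit:
play_rows(commands="0 0 -0.14 0 0 0;0 0 0 0 0 0")

```text
time_s: 12.05
tcp_pos: [0.6195, 0.0546, 0.1662]
ee_rot: [[-0.098, -0.995, -0.001], [-0.995, 0.098, -0.0], [0.0, 0.001, -1.0]]
wrist_force: [-1.8, 0.4, 3.5]
gripper_width: 0.004
gripper_force: 1.7
```

Emit:
play_rows(commands="0 0 -0.14 0 0 0;0 0 0 0 0 0")

```text
time_s: 12.25
tcp_pos: [0.6193, 0.0546, 0.1627]
ee_rot: [[-0.098, -0.995, -0.001], [-0.995, 0.098, -0.0], [0.0, 0.001, -1.0]]
wrist_force: [-2.4, 1.3, 4.0]
gripper_width: 0.002
gripper_force: 2.2
```

Emit:
play_rows(commands="0 0 -0.14 0 0 0;0 0 0 0 0 0")

```text
time_s: 12.45
tcp_pos: [0.6189, 0.0546, 0.1583]
ee_rot: [[-0.098, -0.995, -0.002], [-0.995, 0.098, -0.0], [0.0, 0.002, -1.0]]
wrist_force: [-3.9, 0.5, 5.6]
gripper_width: 0.002
gripper_force: 2.6
```

Emit:
play_rows(commands="0 0 -0.14 0 0 0;0 0 0 0 0 0")

```text
time_s: 12.65
tcp_pos: [0.6188, 0.0546, 0.1539]
ee_rot: [[-0.098, -0.995, -0.002], [-0.995, 0.098, -0.0], [0.0, 0.002, -1.0]]
wrist_force: [-3.2, 1.2, 2.9]
gripper_width: 0.005
gripper_force: 1.9
```

Emit:
play_rows(commands="0 0 -0.14 0 0 0;0 0 0 0 0 0")

```text
time_s: 12.85
tcp_pos: [0.6194, 0.0546, 0.1494]
ee_rot: [[-0.098, -0.995, -0.001], [-0.995, 0.098, -0.0], [0.0, 0.001, -1.0]]
wrist_force: [-2.6, 0.6, 2.2]
gripper_width: 0.01
gripper_force: 1.7
```

Emit:
play_rows(commands="0 0 -0.14 0 0 0;0 0 0 0 0 0")

```text
time_s: 13.05
tcp_pos: [0.6197, 0.0545, 0.1458]
ee_rot: [[-0.098, -0.995, -0.0], [-0.995, 0.098, -0.0], [0.0, -0.0, -1.0]]
wrist_force: [-3.9, 0.9, 5.3]
gripper_width: 0.003
gripper_force: 3.0
```

Emit:
play_rows(commands="0 0 -0.14 0 0 0;0 0 0 0 0 0")

```text
time_s: 13.25
tcp_pos: [0.6201, 0.0545, 0.1424]
ee_rot: [[-0.098, -0.995, 0.001], [-0.995, 0.098, -0.0], [0.0, -0.001, -1.0]]
wrist_force: [-3.8, 1.4, 6.8]
gripper_width: 0.004
gripper_force: 3.7
```

Emit:
play_rows(commands="0 0 -0.1 0 0 0;0 0 0 0 0 0")

```text
time_s: 13.45
tcp_pos: [0.6206, 0.0545, 0.1396]
ee_rot: [[-0.097, -0.995, 0.003], [-0.995, 0.097, -0.0], [-0.0, -0.003, -1.0]]
wrist_force: [-2.3, -0.3, 6.6]
gripper_width: 0.007
gripper_force: 3.7
```

Emit:
play_rows(commands="0 0 -0.1 0 0 0;0 0 0 0 0 0")

```text
time_s: 13.65
tcp_pos: [0.6213, 0.0545, 0.1368]
ee_rot: [[-0.097, -0.995, 0.004], [-0.995, 0.097, -0.0], [-0.0, -0.004, -1.0]]
wrist_force: [-0.5, -1.3, 6.3]
gripper_width: 0.006
gripper_force: 2.8
```

Emit:
play_rows(commands="0 0 -0.1 0 0 0;0 0 0 0 0 0")

```text
time_s: 13.85
tcp_pos: [0.6222, 0.0545, 0.134]
ee_rot: [[-0.097, -0.995, 0.006], [-0.995, 0.097, -0.0], [-0.001, -0.006, -1.0]]
wrist_force: [0.7, -0.8, 6.2]
gripper_width: 0.004
gripper_force: 2.9
```

Emit:
play_rows(commands="0 0 -0.1 0 0 0;0 0 0 0 0 0")

```text
time_s: 14.05
tcp_pos: [0.6223, 0.0546, 0.1311]
ee_rot: [[-0.097, -0.995, 0.006], [-0.995, 0.097, 0.0], [-0.001, -0.006, -1.0]]
wrist_force: [-0.3, -0.2, 4.1]
gripper_width: 0.004
gripper_force: 1.9
```

```bash
python3 - <<'E'
from station import cams,r
from h import *
s=r.sense();print(s["tcp_pos"],s["wrist_force"])
p,d=cams.capture("scene");X=own(cloud("scene",d))
for nm,m in(("end face of lever (front side)",(abs(X[...,0]+236)<5)),):
    m=m&(p.max(-1)<90)&(X[...,1]>-135)&(X[...,1]<-50)&(X[...,2]>105)&(X[...,2]<200)
    Q=X[m]
    for y in range(-130,-50,5):
        q=Q[abs(Q[:,1]-y)<2.5]
        if len(q):print(y,len(q),q[:,2].min().round(),q[:,2].max().round())
cv2.imwrite('pics/c7.png',cv2.resize(p[140:240,270:370],(600,600),interpolation=cv2.INTER_CUBIC))
E
```

```text
[0.62234461 0.05458479 0.13105312] [-0.31115528 -0.22559293  4.10141482]
-130 1 195.0 195.0
-125 6 191.0 200.0
-120 8 170.0 192.0
-115 1 183.0 183.0
-110 3 156.0 162.0
-105 4 158.0 164.0
-100 3 158.0 162.0
-95 3 150.0 159.0
-90 2 150.0 156.0
-85 3 146.0 153.0
-80 1 145.0 145.0
-75 5 143.0 148.0
```

View pics/c7.png

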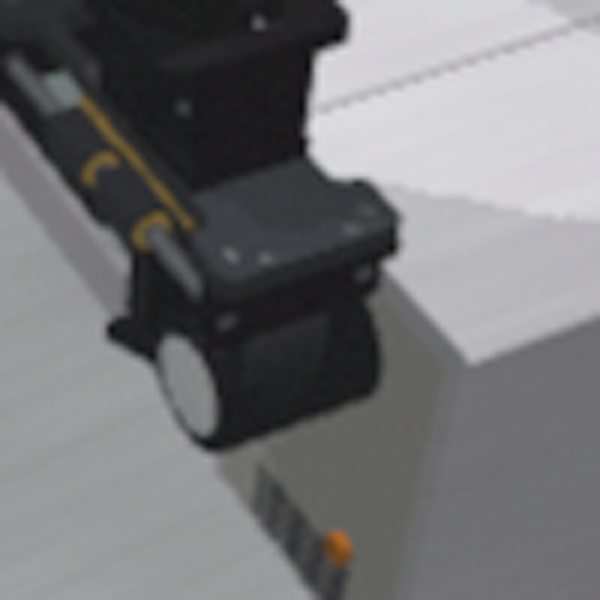

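The lever (lower edge sticking out at crop (115,330)) measures about 0.48 rad below level, so the dial is near 0.98: past the third ridge but just short of the notch. I'll press a few mm more.

Emit:
play_rows(commands="0 0 -0.1 0 0 0;0 0 0 0 0 0")

```text
time_s: 14.3
tcp_pos: [0.6219, 0.0548, 0.1278]
ee_rot: [[-0.097, -0.995, 0.005], [-0.995, 0.097, 0.0], [-0.001, -0.005, -1.0]]
wrist_force: [0.7, 0.4, 5.6]
gripper_width: 0.005
gripper_force: 2.7
```

Emit:
play_rows(commands="0 0 -0.05 0 0 0;0 0 0 0 0 0;0 0 0 0 0 0")

```text
time_s: 14.6
tcp_pos: [0.6223, 0.0548, 0.127]
ee_rot: [[-0.097, -0.995, 0.006], [-0.995, 0.097, 0.0], [-0.001, -0.006, -1.0]]
wrist_force: [0.4, -0.1, 9.0]
gripper_width: 0.005
gripper_force: 3.4
```

```bash
python3 - <<'E'
from station import cams,r
from h import *
s=r.sense();print(s["tcp_pos"],s["wrist_force"])
for k in range(2):
    p,d=cams.capture("scene");X=own(cloud("scene",d))
    m=(abs(X[...,0]+236)<5)&(p.max(-1)<90)&(X[...,1]>-111)&(X[...,1]<-50)&(X[...,2]>105)&(X[...,2]<175)
    Q=X[m];b=np.polyfit(Q[:,1],Q[:,2],1);print(len(Q),b,"dial",.5+np.arctan(-b[0]),"via axle",.5+np.median(np.arctan2(180-Q[:,2],Q[:,1]+141)),Q[:,1].max())
    m=(X[...,1]>-58)&(X[...,1]<230)&(X[...,2]>165)&(X[...,2]<200)&(p.max(-1)<90)&(X[...,0]<-200)&(X[...,0]>-260)
    print("bar",np.polyfit(X[m][:,1],X[m][:,0],1),m.sum())
E
```

```text
[0.62231441 0.05480546 0.1270429 ] [ 0.39571419 -0.09070612  9.04440035]
25 [-0.58565611 96.26821902] dial 1.029805755485548 via axle 1.0519159438408492 -74.2218289944042
bar [ 2.43343406e-02 -2.21179610e+02] 175
23 [-0.60103094 94.37251111] dial 1.0411771971195758 via axle 1.0489355680900063 -73.27931444361064
bar [ 2.11871288e-02 -2.20929865e+02] 174
```

```bash
python3 -c "
from station import r
print(r.finish_job())"
```

```text
the job is handed in; nothing more can be done
None
```

The oven door is shut and latched, and the job is handed in with the steam lever still held down at the third click (dial about 1.05 rad, about 9 N on the lever).

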